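# Hold the heat sink over the processor for a fit check

### The job

Check-fit the heat sink before it is glued: take the black heat sink from the pink pad, lift it over the top of the tool rack, and hold it level about 7 mm above the processor on the green board, centred on it, with its long side along the processor's long side. It must never touch the board or the parts on it; do not bump the rack, and leave everything else where it is. Finish while still holding it there, hovering and still: do not set it down or let go.

Things in the scene. Friction and masses are not known exactly. Their poses are not given: they have to be found in the camera images.
- sink_black_centre (a point): The matt-black finned heat sink to be held. A block 50 mm long (own x), 36 mm wide (own y), 40 mm tall, 60 to 130 g, metal; this point is its centre, 20 mm above its underside. Axes: x along the fins (the long side), y across the fins, z up. The two outer fins are flat solid faces 36 mm apart, to be gripped across the width. It starts standing on one of the three places of the pink pad, which is 10 mm thick.
- sink_black_base (a point): Centre of the flat underside of the black heat sink, axes as above.
- processor_top (a point): Centre of the flat top of the processor's silver metal lid, 34 mm above the table. The lid is 50 mm long (x) by 36 mm wide (y), the outline of the heat sink; z up. It sits at the middle of the green board.
- board: Green circuit board clamped in a black holder, 190 mm (x) by 150 mm (y), fixed to the table; origin on the table right under the processor's centre, axes as the processor's. Board surface 29 mm above the table. Tall capacitors and a choke, tops 60 mm above the table at most, stand 46 to 70 mm from the processor's centre at its two short (x) ends; along its long (y) sides, from 53 to 63 mm out, connectors up to 38 mm above the table; no part over 34 mm nearer.
- rack: Fixed blue tool rack with coloured driver handles, standing between the pad and the board; 220 mm long (own x, roughly pointing away from the robot), 70 mm wide (y), handle tops 122 mm above the table. Origin on the table under its centre.
- pad: Fixed pink foam pad, 235 mm (x) by 130 mm (y) by 10 mm thick, origin on the table under its centre; three places 75 mm apart along its x, parted by ribs 3 mm high. It may lie on the left or the right of the rack, the board on the other side.
- sink_silver_centre (a point): Silver heat sink, 50 x 36 x 40 mm, centre; a bystander on the pad. Axes as the black one's.
- sink_copper_centre (a point): Copper-coloured heat sink, 50 x 36 x 30 mm tall, centre; a bystander on the pad.
- solder_spool: White solder spool, 54 mm across, 40 mm tall, origin under its centre; a bystander near the robot.
- flux_jar: Small amber jar, 44 mm across, 45 mm tall, origin under its centre; a bystander near the robot.
- brush: Small brush lying flat, 130 mm long; a bystander at the far side.
- screw_tray: Blue open tray, 80 x 60 x 30 mm, origin under its centre; a bystander at the far side.
Mind the look-alikes: they are no part of the job. There is more than one size of the part that bears sink_black_centre; the job needs the smallest.

How it is judged:
By the outcome, as a careful person would: the job done as asked, in the order asked, and still so for the second after the job is handed in, while the arm keeps its last pose, push and grip.
It also fails if it takes over 45 s, if anything falls off the work surface, if the arm or the gripper's body presses on something with over 40 N, if the wrist force passes 120 N, or if a joint passes its speed limit or range.

### The arm

A 6-joint arm with a two-finger parallel gripper is mounted at the origin on the work surface. World frame = base frame: x ahead of the robot, y to its left, z up, the work surface at z = 0. Lengths are in m, angles in degrees, forces in N, time in s.
With the tool pointing down it reaches from about 0.3 to 0.75 m from the base axis. Payload 8.5 kg.
Tool frame: the origin (TCP) lies midway between the tips of the shut fingers; the grasp point (between the pads) lies 19 mm behind it (env.hold_point_z is the distance from the TCP to the grasp point, in m); z points along the fingers, y is the line along which they close (so a half turn about z gives the same grasp; the last joint's range is limited). The gripper opens to 85 mm and grips with 20 to 120 N. Pads are 22 mm wide; open, the fingers measure 114 mm over their backs; the gripper's body (76 mm by 85 mm) begins 54 mm behind the grasp point. The pads swing forward as they close: fully open they stand 13 mm farther back than shut.
Start: joints at [-84.528, 21.807, 74.336, -0, 83.858, -12.336], TCP at [0.168, -0.524, 0.231] pointing down, gripper open.
Joint ranges: [-178.18, 178.18], [-50.72, 133.34], [12.68, 142.11], [-81.47, 261.47], [9.98, 163.14], [-165.26, 165.26]. Speed limits (degrees/s): [136.94, 136.94, 180, 180, 180, 180].

### API

Orientations are given as a 3x3 rotation matrix whose columns are the frame's x, y, z axes.
In Python, from rig import observe, get_image, camera_info, env gives the robot as it stands.
- The arm moves only by the tool drive_tool, never from a script. Its arguments are lists of equal length, an entry for each row: "offset": the shift along the tool's x, y, z in units of 40 mm (1.0 is 40 mm), a list of three; "turn": the turn, a rotation vector about the tool's x, y, z in units of 6 degrees (1.0 is 6 degrees), a list of three; "hand": the opening, from 0 (shut) to 1 (fully open). A call has exactly 10 rows; each row shifts and turns the commanded pose from where the row before left it, along the tool's axes as they then stand; what a row does not reach is not made up. A row lasts 1/8 s, in which the tool goes at most 62.5 mm and 10.7 degrees, less where a joint would pass 70% of its speed; a pose out of reach is approached as far as the arm can. A call is refused whole if a number of a shift passes 1 or a number of a turn 1, either way. A call with a gripper value outside its range is refused whole. The fingers move at their own pace and stop on an object; "newtons" is the grip in N (left out, the last holds). Time passes only in rows, so rows that do not move let the fingers close, or fill a call up. It gives the time, the measured TCP pose, the force, the opening and the grip force at its end, in the units of the state.
- observe(): the state, without advancing time (a new reading comes with each control period).
- get_image(name): name is "scene" or "side" or "wrist"; returns the picture (420x560x3 uint8, blue, green, red); there is no depth.
- camera_info(name): a dict with "fx", "fy", "cx", "cy" (pixels), "k1" (the pictures are not rectified: a ray, as slopes to the right and down, at radius r is drawn at 1 + k1 r^2 times it, then the intrinsics apply), "world_to_cam" (4x4, takes a point from world to camera coordinates). Camera axes: x right, y down, z forward; pixel columns grow to the right and rows downward; lengths in m; the calibration is good to about 2 mm. A picture is of the moment at which its call begins: read the wrist's pose just before it. camera_info takes no time and is no camera call; for the wrist camera it gives the pose at the moment of the call.
- env.close_job(): hands the job in; it is judged then, once.
The state is a dict: "time_s": time; "q": joint angles; "qvel": joint speeds; "joint_efforts": joint torques, N m; "position": TCP position; "tool_rot": TCP orientation; "ft_force": force on the tool from outside, world axes, zero at the start; "wrist_torque": the same for the moment, N m; "grip_width": finger opening in m; "gripper_force": force on a finger pad.
Only numpy, scipy, OpenCV 4.12 (cv2) and the standard library are available. Lean on these libraries where they do the work, as an engineer would, in place of code of your own. Each camera call takes 0.05 s, during which the arm holds its last target. There are 200 camera calls.

## Working session

There is one attempt and no reset: what is moved stays moved. The work goes in short steps, Python scripts to look and compute and a tool call to move; the robot and the scene stay as the last step left them, time stands still between calls to the robot, and variables do not carry over. Pictures are saved under pics/ and viewed, at most 10 in all, crops included, and the job is handed in when it is done.

Besides the shell and the picture viewer there is one more tool, called as name(argument=value, ...) on one line, values as JSON. drive_tool: Moves the arm, as the interface text tells. Its arguments: {"type":"object","properties":{"offset":{"type":"array"},"turn":{"type":"array"},"hand":{"type":"array"},"newtons":{"type":"number"}},"required":["offset","turn","hand"]}

```bash
mkdir -p pics; ls; python3 - <<'E'
from rig import observe,get_image,camera_info,env
import cv2,numpy as np
o=observe(); print(o['time_s'],o['position'],np.round(o['tool_rot'],3),o['grip_width'],env.hold_point_z)
a=get_image('scene');b=get_image('side')
cv2.imwrite('pics/scene.png',a);cv2.imwrite('pics/side.png',b)
for n in('scene','side'):
    c=camera_info(n);print(n,{k:np.round(v,3).tolist() for k,v in c.items() if not isinstance(v,str)})
E
```

```text
pics
0.0 [ 0.16816888 -0.52334379  0.23068066] [[ 0.952  0.306 -0.   ]
 [ 0.306 -0.952  0.002]
 [ 0.    -0.001 -1.   ]] 0.0847984903207566 0.0187
scene {'fx': 513.478, 'fy': 513.478, 'cx': 278.4, 'cy': 208.354, 'k1': -0.111, 'world_to_cam': [[-0.779, 0.627, 0.013, 0.395], [0.519, 0.657, -0.547, -0.309], [-0.352, -0.419, -0.837, 1.346], [0.0, 0.0, 0.0, 1.0]]}
side {'fx': 539.201, 'fy': 539.201, 'cx': 285.994, 'cy': 216.032, 'k1': -0.139, 'world_to_cam': [[-0.929, -0.369, -0.021, 0.557], [-0.226, 0.61, -0.759, 0.124], [0.293, -0.701, -0.651, 1.205], [0.0, 0.0, 0.0, 1.0]]}
```

View pics/scene.png

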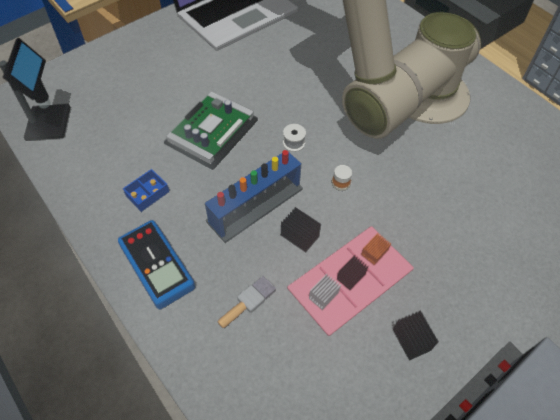

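View pics/side.png

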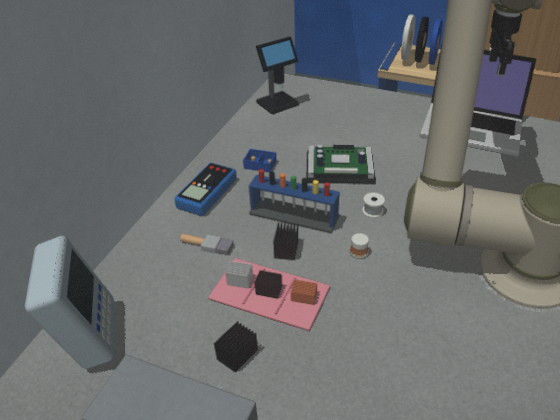

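In the scene picture, three black finned blocks could be meant: (300,230) and (415,335), both larger and off the pad, and (352,272), the smallest and on the middle place of the pad. The last one fits the description, so I'll confirm it in a crop.

```bash
cat > h.py <<'E'
import numpy as np,cv2
from rig import observe,get_image,camera_info,env
def proj(c,P):
    P=np.atleast_2d(P); w=c['world_to_cam'];w=np.array(w);p=P@w[:3,:3].T+w[:3,3]
    s=p[:,:2]/p[:,2:]; r=(s**2).sum(1,keepdims=True); s=s*(1+c['k1']*r)
    return s*[c['fx'],c['fy']]+[c['cx'],c['cy']]
def ray(c,uv,z):
    uv=np.atleast_2d(uv).astype(float);w=np.array(c['world_to_cam'])
    K=np.array([[c['fx'],0,c['cx']],[0,c['fy'],c['cy']],[0,0,1.]])
    s=cv2.undistortPoints(uv[:,None],K,np.array([c['k1'],0,0,0.]))[:,0]
    d=np.c_[s,np.ones(len(s))]@w[:3,:3]; o=-w[:3,:3].T@w[:3,3]
    return o+d*((z-o[2])/d[:,2])[:,None]
E
python3 - <<'E'
import cv2,numpy as np
a=cv2.imread('pics/scene.png')
c1=cv2.resize(a[225:335,280:420],None,fx=5,fy=5,interpolation=cv2.INTER_CUBIC)
cv2.imwrite('pics/c1.png',c1)
c2=cv2.resize(a[85:240,160:310],None,fx=3.8,fy=3.8,interpolation=cv2.INTER_CUBIC)
cv2.imwrite('pics/c2.png',c2)
from h import *
c=camera_info('scene')
print(ray(c,[[352,265]],.05),ray(c,[[300,222]],.05),ray(c,[[211,123]],.034),ray(c,[[210,195],[296,155]],.1))
d=camera_info('side')
print(ray(d,[[269,278]],.05),ray(d,[[341,158]],.034))
E
```

```text
[[0.53185104 0.26150296 0.05      ]] [[0.54817705 0.12164369 0.05      ]] [[ 0.52888499 -0.23199703  0.034     ]] [[ 0.67126705 -0.01790875  0.1       ]
 [ 0.46843215  0.01009797  0.1       ]]
[[0.5302099  0.26975311 0.05      ]] [[ 0.52598725 -0.23148179  0.034     ]]
```

View pics/c1.png

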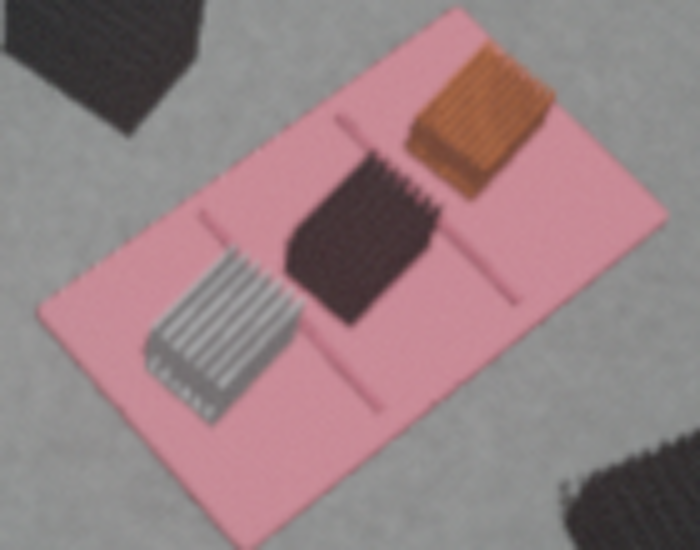

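View pics/c2.png

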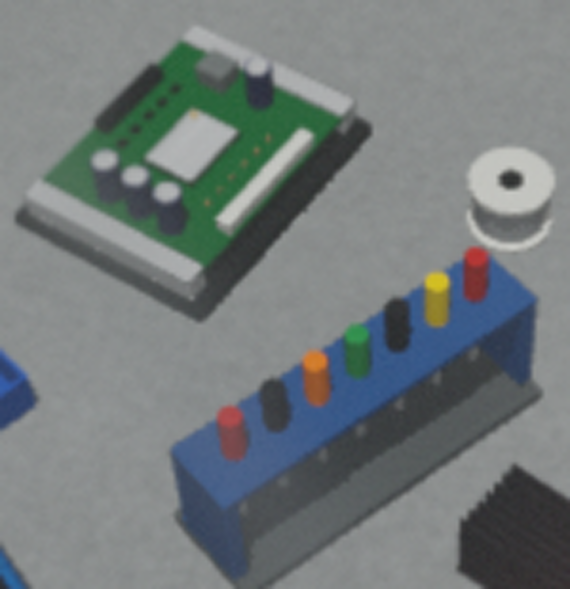

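The crop confirms it. The black sink on the middle place of the pad has a top of about 50 x 36 mm, with its corners near crop (372,152), (440,212), (350,290) and (288,240). The silver sink is on its left and the copper one on its right. The processor lid corners are near (146,147), (190,108), (238,133) and (193,182) in the second crop.

```bash
python3 - <<'E'
from h import *
c=camera_info('scene')
def an(p,n):
    p=p[:,:2];print(n,np.round(p.mean(0),4));print(np.round(p,3).tolist())
    for i in range(4):
        e=p[(i+1)%4]-p[i];print(round(float(np.hypot(*e)),4),round(float(np.degrees(np.arctan2(e[1],e[0]))),1))
f=lambda L,x0,y0,s:(np.array(L)+.5)/s-.5+[x0,y0]
an(ray(c,f([[372,152],[440,212],[350,285],[288,240]],280,225,5),.05),'sink')
an(ray(c,f([[146,147],[190,108],[238,133],[193,182]],160,85,3.8),.034),'proc')
an(ray(c,f([[172,452],[225,505],[535,300],[485,255]],160,85,3.8),.10),'rack top approx')
an(ray(c,f([[37,310],[247,552],[667,215],[460,7]],280,225,5),.01),'pad')
an(ray(c,f([[16,217],[200,320],[371,128],[190,27]],160,85,3.8),.02),'board')
d=camera_info('wrist');w=np.array(d['world_to_cam']);o=observe();R=np.array(o['tool_rot'])
print('cam in tool',R.T@(-w[:3,:3].T@w[:3,3]-o['position']),'\n',(R.T@w[:3,:3].T).round(3))
E
```

```text
sink [0.5375 0.268 ]
[[0.513, 0.248], [0.511, 0.284], [0.56, 0.285], [0.566, 0.256]]
0.0364 94.3
0.0494 0.9
0.0299 -78.8
0.053 -171.6
proc [ 0.5288 -0.2359]
[[0.554, -0.251], [0.513, -0.261], [0.501, -0.224], [0.547, -0.208]]
0.0423 -165.5
0.0388 107.4
0.0488 19.7
0.0434 -81.2
rack top approx [0.5832 0.0138]
[[0.691, -0.007], [0.688, 0.037], [0.476, 0.034], [0.477, -0.008]]
0.0443 93.8
0.2122 -179.1
0.0421 -88.1
0.2137 0.3
pad [0.5334 0.2695]
[[0.649, 0.204], [0.65, 0.332], [0.419, 0.334], [0.416, 0.208]]
0.128 89.4
0.2316 179.5
0.1261 -91.3
0.2331 -1.0
board [ 0.5334 -0.2275]
[[0.645, -0.264], [0.601, -0.125], [0.424, -0.186], [0.464, -0.335]]
0.1459 107.7
0.1861 -161.0
0.1546 -75.2
0.1943 21.5
cam in tool [ 0.0832323  -0.00113378 -0.14345082] 
 [[-0.001 -0.947 -0.322]
 [ 1.    -0.    -0.001]
 [ 0.001 -0.322  0.947]]
```

drive_tool(offset=[[1, -0.4, 0], [1, -0.4, 0], [1, -0.4, 0], [1, -0.4, 0], [1, -0.4, 0], [1, -0.4, 0], [1, -0.4, 0], [1, -0.4, 0], [1, -0.4, 0], [0.9, -0.4, 0]], turn=[[0, 0, 0], [0, 0, 0], [0, 0, 0], [0, 0, 0], [0, 0, 0], [0, 0, 0], [0, 0, 0], [0, 0, 0], [0, 0, 0], [0, 0, 0]], hand=[1, 1, 1, 1, 1, 1, 1, 1, 1, 1])

```text
time_s: 1.35
position: [0.4972, -0.249, 0.231]
tool_rot: [[0.952, 0.306, -0.001], [0.306, -0.952, 0.0], [-0.0, -0.001, -1.0]]
ft_force: [-0.5, -0.5, 0.3]
grip_width: 0.0856
gripper_force: 0.0
```

```bash
python3 - <<'E'
from h import *
import pickle
for i in range(3): o=observe();get_image('side')
o=observe();c=camera_info('wrist');a=get_image('wrist');cv2.imwrite('pics/w1.png',a)
pickle.dump(dict(c=c,o=o),open('w1.pkl','wb'))
print(o['time_s'],o['position'],np.round(o['tool_rot'],3),o['qvel'])
# lid: grey, bright, low-saturation blob nearest expected centre
hsv=cv2.cvtColor(a,cv2.COLOR_BGR2HSV)
m=((hsv[...,1]<45)&(hsv[...,2]>120)).astype(np.uint8)
n,l,s,ce=cv2.connectedComponentsWithStats(m)
e=proj(c,[[.529,-.236,.034]])[0];print('exp',e)
for i in range(1,n):
    if s[i,4]>300:
        k=cv2.findContours((l==i).astype(np.uint8),0,2)[0][0];r=cv2.minAreaRect(k);print(s[i],ce[i].round(1))
        b=ray(c,cv2.boxPoints(r),.034)[:,:2];d=np.diff(np.r_[b,b[:1]],axis=0)
        print(b.mean(0).round(4),np.hypot(*d.T).round(4),np.degrees(np.arctan2(d[:,1],d[:,0])).round(1))
E
```

```text
1.5 [ 0.4969802  -0.24900925  0.23081735] [[ 0.951  0.308 -0.001]
 [ 0.308 -0.951  0.001]
 [-0.001 -0.001 -1.   ]] [-2.56300705 -0.59506951  0.67174136 -0.5646535   0.03540135 -0.88270288]
exp [271.54630829 133.99339824]
[     0      0    560    370 123586] [308.3 162.4]
[ 0.4532 -0.2685] [0.3972 0.4656 0.3972 0.6577] [   4.3  -72.1 -147.8  108. ]
[ 193   25  152   23 3101] [268.7  36. ]
[ 0.6076 -0.2079] [0.1287 0.0162 0.131  0.0163] [ -71.3 -157.5  108.7   14.7]
[225  55  20  21 343] [234.3  65.1]
[ 0.5763 -0.1865] [0.0166 0.0165 0.0169 0.0165] [ -72.1 -163.5  108.    15.5]
[254  54  20  22 349] [263.7  64.7]
[ 0.5845 -0.2106] [0.0166 0.0173 0.0169 0.0173] [ -72.1 -162.   107.9   17. ]
[284  54  20  22 347] [293.4  64.3]
[ 0.5926 -0.2358] [0.0166 0.0173 0.0169 0.0173] [ -72.1 -160.5  107.9   18.5]
[ 197   82   20  100 1296] [207.  130.8]
[ 0.5108 -0.1789] [0.0119 0.0922 0.013  0.0924] [ -67.9 -160.6  112.5   18.7]
[ 250  104   41   56 2204] [269.8 131.1]
[ 0.5302 -0.2341] [0.0364 0.0508 0.0382 0.0509] [ -72.1 -161.2  108.    16.8]
[284 186  21  18 363] [293.7 194.4]
[ 0.4793 -0.2753] [0.0196 0.0176 0.0199 0.0176] [ -72.  -160.5  108.    18.5]
[ 254  266   58   56 1783] [282.4 293.4]
[ 0.3677 -0.3002] [0.044  0.0588 0.0461 0.0605] [ -34.2 -130.1  147.5   48.1]
[ 213  301  181  112 9153] [323.8 363.8]
[ 0.2548 -0.3711] [0.2164 0.1379 0.2412 0.1545] [ -42.6 -136.2  140.6   35. ]
```

View pics/w1.png

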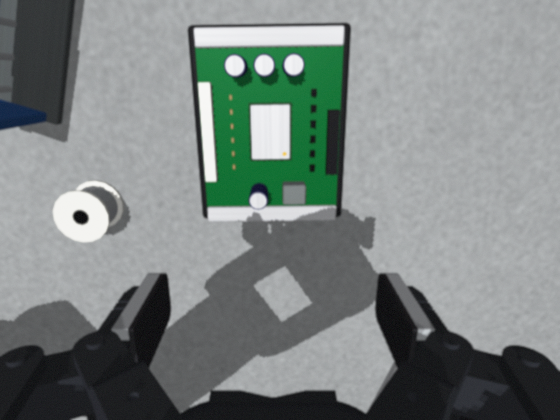

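The wrist view shows the lid at (270,131). Its centre is near (0.530,-0.234) and its yaw is about 18°, so the board's long axis is parallel to the image's vertical. Next I go over the rack to look at the sink.

drive_tool(offset=[[0.45, -1, 0], [0.45, -1, 0], [0.45, -1, 0], [0.45, -1, 0], [0.45, -1, 0], [0.45, -1, 0], [0.45, -1, 0], [0.45, -1, 0], [0.45, -1, 0], [0.45, -1, 0]], turn=[[0, 0, 0], [0, 0, 0], [0, 0, 0], [0, 0, 0], [0, 0, 0], [0, 0, 0], [0, 0, 0], [0, 0, 0], [0, 0, 0], [0, 0, 0]], hand=[1, 1, 1, 1, 1, 1, 1, 1, 1, 1])

```text
time_s: 2.8
position: [0.5455, 0.1857, 0.2313]
tool_rot: [[0.953, 0.304, -0.0], [0.304, -0.953, -0.0], [-0.0, 0.0, -1.0]]
ft_force: [1.2, -0.0, 0.3]
grip_width: 0.0855
gripper_force: 0.0
```

drive_tool(offset=[[0.36, -0.9, 0], [0.36, -0.9, 0], [0, 0, 0.5], [0, 0, 0.5], [0, 0, 0.5], [0, 0, 0], [0, 0, 0], [0, 0, 0], [0, 0, 0], [0, 0, 0]], turn=[[0, 0, 0], [0, 0, 0], [0, 0, 0.9], [0, 0, 0.9], [0, 0, 0.8], [0, 0, 0], [0, 0, 0], [0, 0, 0], [0, 0, 0], [0, 0, 0]], hand=[1, 1, 1, 1, 1, 1, 1, 1, 1, 1])

```text
time_s: 4.05
position: [0.5508, 0.2631, 0.1716]
tool_rot: [[0.999, 0.039, 0.0], [0.039, -0.999, 0.0], [0.0, -0.0, -1.0]]
ft_force: [0.8, 1.2, -0.0]
grip_width: 0.0852
gripper_force: 0.0
```

```bash
cat >> h.py <<'E'
from scipy.optimize import minimize
def fit(c,mask,p0,L,W,zs):
    """fit x,y,yaw(deg) of a box L x W spanning heights zs to a silhouette mask (IoU)"""
    m=mask.astype(np.uint8);sh=16
    def f(p):
        t=np.radians(p[2]);R=np.array([[np.cos(t),-np.sin(t)],[np.sin(t),np.cos(t)]])
        q=np.array([[1,1],[1,-1],[-1,-1],[-1,1]])*[L/2,W/2]@R.T+p[:2]
        P=np.vstack([np.c_[q,np.full(4,z)] for z in zs])
        h=cv2.convexHull(proj(c,P).astype(np.float32))[:,0]
        d=np.zeros((m.shape[0]*4,m.shape[1]*4),np.uint8)
        cv2.fillConvexPoly(d,np.round(((h+.5)*4-.5)*sh).astype(np.int32),255,shift=4)
        d=cv2.resize(d,m.shape[::-1],interpolation=cv2.INTER_AREA)/255.
        return np.abs(d-m).sum()/m.sum()
    s=np.vstack([p0,np.array(p0)+np.diag([.008,.008,5])])
    r=minimize(f,p0,method='Nelder-Mead',options=dict(initial_simplex=s,xatol=1e-5,fatol=1e-5))
    return r.x.round(4),round(r.fun,4)
E
python3 - <<'E'
from h import *
import pickle
get_image('side')
o=observe();c=camera_info('wrist');a=get_image('wrist');cv2.imwrite('pics/w2.png',a)
pickle.dump(dict(c=c,o=o),open('w2.pkl','wb'))
print(o['time_s'],o['position'],np.round(o['tool_rot'],4),np.abs(o['qvel']).max())
e=proj(c,[[.5375,.268,.05]])[0];print('exp',e)
m=(a.max(2)<85).astype(np.uint8);m=cv2.morphologyEx(m,cv2.MORPH_CLOSE,np.ones((5,5)))
n,l,s,ce=cv2.connectedComponentsWithStats(m);i=l[int(e[1]),int(e[0])];print(s[i],ce[i])
if i: print('sink',fit(c,l==i,[.5375,.268,2],.05,.036,(.01,.05)))
b=cv2.imread('pics/w1.png');cb=pickle.load(open('w1.pkl','rb'))['c']
hsv=cv2.cvtColor(b,cv2.COLOR_BGR2HSV);m=((hsv[...,1]<60)&(hsv[...,2]>110)).astype(np.uint8);m=cv2.morphologyEx(m,cv2.MORPH_CLOSE,np.ones((5,5)))
l=cv2.connectedComponents(m)[1];print('lid',fit(cb,l==l[131,269],[.53,-.234,18],.05,.036,(.034,)))
E
```

```text
4.1 [0.55076793 0.26308038 0.17151518] [[ 9.992e-01  3.880e-02  3.000e-04]
 [ 3.880e-02 -9.992e-01  1.000e-04]
 [ 3.000e-04 -0.000e+00 -1.000e+00]] 0.19115275808777601
exp [267.35670858 209.00015457]
[ 241  170   50   73 2928] [264.87397541 204.1635929 ]
sink (array([0.5335, 0.2691, 6.7715]), np.float64(0.1374))
lid (array([ 0.5304, -0.2342, 17.8521]), np.float64(0.0647))
```

View pics/w2.png

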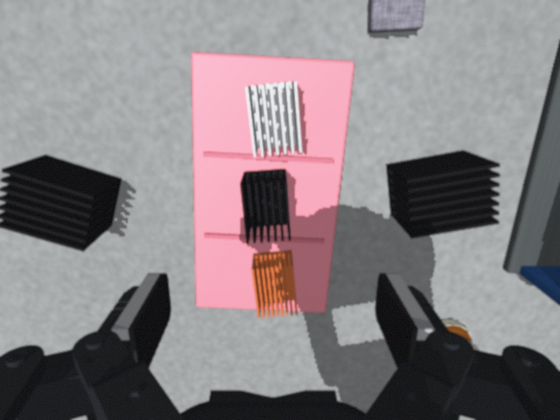

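The wrist view shows the black sink at (265,204) on the middle place, silver at (275,120), copper at (275,283), and the big black ones off the pad at left and right. I'll refit using the hull of the mask, because the fin gaps disturb it.

```bash
python3 - <<'E'
from h import *
import pickle
a=cv2.imread('pics/w2.png');c=pickle.load(open('w2.pkl','rb'))['c']
for th in(70,90,110):
    m=(a.max(2)<th).astype(np.uint8);m=cv2.morphologyEx(m,cv2.MORPH_CLOSE,np.ones((3,3)))
    l=cv2.connectedComponents(m)[1];i=l[195,265]
    k=cv2.convexHull(np.argwhere(l==i)[:,::-1].astype(np.int32));q=np.zeros_like(m);cv2.fillConvexPoly(q,k,1)
    print(th,fit(c,q,[.5375,.268,3],.05,.036,(.01,.05)))
x=cv2.resize(a[150:260,220:310],None,fx=6,fy=5.4)
p=fit(c,q,[.5375,.268,3],.05,.036,(.01,.05))[0]
x=cv2.resize(a[150:260,210:320],None,fx=5,fy=5)
t=np.radians(p[2]);R=np.array([[np.cos(t),-np.sin(t)],[np.sin(t),np.cos(t)]])
for z,col in((.01,(0,255,0)),(.05,(0,0,255))):
    w=np.array([[1,1],[1,-1],[-1,-1],[-1,1]])*[.025,.018]@R.T+p[:2]
    cv2.polylines(x,[np.round((proj(c,np.c_[w,[z]*4])-[210,150]+.5)*5).astype(np.int32)],True,col)
cv2.imwrite('pics/c3.png',x)
E
```

```text
70 (array([0.5338, 0.2691, 6.892 ]), np.float64(0.0586))
90 (array([0.534 , 0.2691, 6.2156]), np.float64(0.0344))
110 (array([0.534 , 0.269 , 5.9494]), np.float64(0.0265))
```

View pics/c3.png

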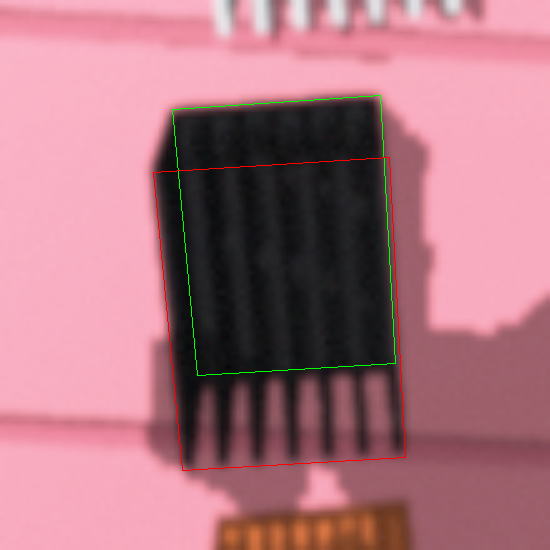

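The fit overlays the block closely: centre (0.534, 0.269), yaw about 6°. I'll descend and grip.

drive_tool(offset=[[-0.41, -0.16, 0], [0, 0, 0.9], [0, 0, 0.9], [0, 0, 0.9], [0, 0, 0.6], [0, 0, 0.4], [0, 0, 0.1], [0, 0, 0], [0, 0, 0], [0, 0, 0]], turn=[[0, 0, -0.62], [0, 0, 0], [0, 0, 0], [0, 0, 0], [0, 0, 0], [0, 0, 0], [0, 0, 0], [0, 0, 0], [0, 0, 0], [0, 0, 0]], hand=[1, 1, 1, 1, 1, 1, 1, 1, 1, 1], newtons=40)

```text
time_s: 5.4
position: [0.5344, 0.2689, 0.02]
tool_rot: [[0.995, 0.103, 0.001], [0.103, -0.995, 0.0], [0.001, -0.0, -1.0]]
ft_force: [0.5, -0.3, 0.7]
grip_width: 0.085
gripper_force: 0.0
```

drive_tool(offset=[[0, 0, 0], [0, 0, 0], [0, 0, 0], [0, 0, 0], [0, 0, 0], [0, 0, 0], [0, 0, 0], [0, 0, 0], [0, 0, 0], [0, 0, 0]], turn=[[0, 0, 0], [0, 0, 0], [0, 0, 0], [0, 0, 0], [0, 0, 0], [0, 0, 0], [0, 0, 0], [0, 0, 0], [0, 0, 0], [0, 0, 0]], hand=[0.8, 0.7, 0.6, 0.5, 0.4, 0.2, 0, 0, 0, 0], newtons=40)

```text
time_s: 6.65
position: [0.5342, 0.2688, 0.0195]
tool_rot: [[0.995, 0.103, 0.0], [0.103, -0.995, 0.0], [0.0, -0.0, -1.0]]
ft_force: [0.3, 0.2, 3.5]
grip_width: 0.0355
gripper_force: 41.0
```

drive_tool(offset=[[0, 0, -0.2], [0, 0, -0.4], [0, 0, -0.8], [0, 0, -0.9], [0, 0, -0.9], [0, 0, -0.7], [0, 0, -0.4], [0, 0, 0], [0, 0, 0], [0, 0, 0]], turn=[[0, 0, 0], [0, 0, 0], [0, 0, 0], [0, 0, 0], [0, 0, 0], [0, 0, 0], [0, 0, 0], [0, 0, 0], [0, 0, 0], [0, 0, 0]], hand=[0, 0, 0, 0, 0, 0, 0, 0, 0, 0])

```text
time_s: 7.9
position: [0.5338, 0.2687, 0.1905]
tool_rot: [[0.995, 0.103, -0.002], [0.103, -0.995, -0.0], [-0.002, 0.0, -1.0]]
ft_force: [-0.0, 0.4, -1.2]
grip_width: 0.0358
gripper_force: 40.6
```

```bash
python3 - <<'E'
from h import *
import pickle
o=observe();c=camera_info('wrist');a=get_image('wrist');s=get_image('side')
cv2.imwrite('pics/w3r.png',a)
pickle.dump(dict(c=c,o=o),open('w3.pkl','wb'))
print(o['time_s'],o['position'],o['grip_width'],o['gripper_force'])
e=proj(c,[o['position']])[0];f=proj(camera_info('side'),[o['position']])[0];print(e,f)
x,y=map(int,f)
cs=cv2.resize(s[y-60:y+60,x-60:x+60],(400,400),interpolation=cv2.INTER_CUBIC)
cw=cv2.resize(a[210:410,180:380],(400,400))
cv2.imwrite('pics/v3.png',np.hstack([cs,cw]))
E
```

```text
7.9 [0.53376547 0.26869265 0.19050236] 0.035753558821237756 40.61330258846283
[275.41260128 273.84080911] [264.53398616 227.8358803 ]
```

View pics/v3.png

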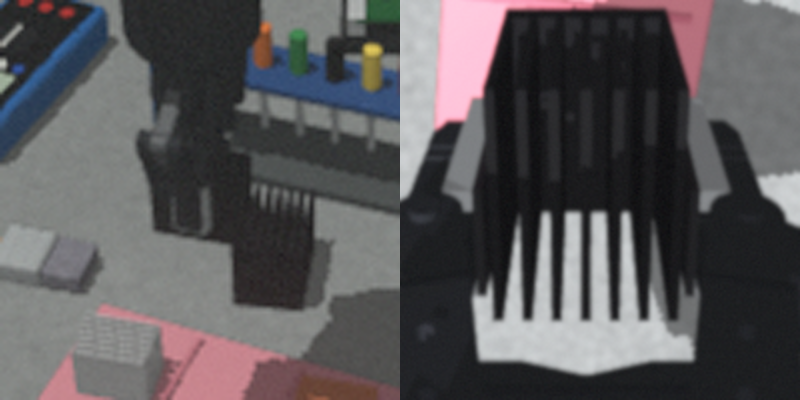

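```bash
python3 - <<'E'
from h import *
import pickle
D=pickle.load(open('w3.pkl','rb'));c=D['c'];o=D['o'];print(c['fx'],c['k1'])
R=np.array(o['tool_rot']);p=np.array(o['position'])
# sink points in tool frame: x fwd, y (tool y), z down. base at tool z = b
P=np.array([[25,-18,40],[25,18,40],[25,-18,0],[25,18,0],[-25,-17.5,0],[-25,17.5,0],[-25,-18,37],[-25,18,37]])/1e3
uv=(np.array([[507,10],[667,10],[485,90],[688,90],[498,320],[672,320]])-[400,0]+.5)/2-.5+[180,210]
from scipy.optimize import least_squares
def f(q): return proj(c,(P+[q[0],q[1],q[2]])@R.T+p)
print(f([0,0,-.0305]).round(1).tolist());print(uv.tolist())
r=least_squares(lambda q:(f(q)[:4]-uv[:4]).ravel(),[0,0,-.03]);print(r.x,r.fun.round(1))
E
```

```text
361.25353330278193 0.004173898483679232
[[235.6, 214.4], [315.2, 214.4], [224.4, 255.2], [327.9, 255.2], [231.2, 369.9], [320.4, 369.9], [238.4, 312.2], [312.0, 312.2]]
[[233.25, 214.75], [313.25, 214.75], [222.25, 254.75], [323.75, 254.75], [228.75, 369.75], [315.75, 369.75]]
[-0.00072891 -0.00104839 -0.02885736] [ 0.5 -0.2 -0.8 -0.2 -0.2  0.1  0.4  0.1]
```

The sink is held level. In the tool frame its base is about 10 mm beyond the TCP, and its sideways offset is 1 mm or less. The side crop's right half shows only the large sink standing on the table behind. Next I carry it over the rack.

drive_tool(offset=[[-0.1, 0.3, 0], [-0.1, 0.7, 0], [-0.1, 1, 0], [-0.1, 1, 0], [-0.1, 1, 0], [-0.1, 1, 0], [-0.1, 1, 0], [-0.1, 1, 0], [-0.1, 1, 0], [-0.1, 1, 0]], turn=[[0, 0, 0], [0, 0, 0], [0, 0, 0], [0, 0, 0], [0, 0, 0], [0, 0, 0], [0, 0, 0], [0, 0, 0], [0, 0, 0], [0, 0, 0]], hand=[0, 0, 0, 0, 0, 0, 0, 0, 0, 0])

```text
time_s: 9.25
position: [0.5308, -0.0952, 0.1914]
tool_rot: [[0.995, 0.103, -0.0], [0.103, -0.995, -0.0], [-0.0, 0.0, -1.0]]
ft_force: [-0.7, -0.3, -1.2]
grip_width: 0.0352
gripper_force: 40.6
```

drive_tool(offset=[[-0.07, 1, 0], [-0.07, 1, 0], [-0.07, 0.8, 0], [-0.07, 0.5, 0], [-0.08, 0.22, 0], [0, 0, 0], [0, 0, 0], [0, 0, 0], [0, 0, 0], [0, 0, 0]], turn=[[0, 0, 0], [0, 0, 0], [0, 0, 0], [0, 0, 0], [0, 0, 0], [0, 0, -0.5], [0, 0, -0.5], [0, 0, -0.5], [0, 0, -0.5], [0, 0, 0]], hand=[0, 0, 0, 0, 0, 0, 0, 0, 0, 0])

```text
time_s: 10.5
position: [0.5316, -0.2342, 0.1914]
tool_rot: [[0.951, 0.308, -0.0], [0.308, -0.951, 0.0], [-0.0, -0.0, -1.0]]
ft_force: [-0.1, -0.1, -1.6]
grip_width: 0.0354
gripper_force: 40.6
```

drive_tool(offset=[[0, 0, 0.5], [0, 0, 0.8], [0, 0, 0.8], [0, 0, 0.4], [0, 0, 0.16], [0, 0, 0], [0, 0, 0], [0, 0, 0], [0, 0, 0], [0, 0, 0]], turn=[[0, 0, 0], [0, 0, 0], [0, 0, 0], [0, 0, 0], [0, 0, 0], [0, 0, 0], [0, 0, 0], [0, 0, 0], [0, 0, 0], [0, 0, 0]], hand=[0, 0, 0, 0, 0, 0, 0, 0, 0, 0])

```text
time_s: 11.75
position: [0.5318, -0.2349, 0.0851]
tool_rot: [[0.951, 0.308, 0.0], [0.308, -0.951, -0.0], [0.0, 0.0, -1.0]]
ft_force: [0.2, -0.3, -0.7]
grip_width: 0.0352
gripper_force: 40.6
```

```bash
python3 - <<'E'
from h import *
import pickle
o=observe();c=camera_info('wrist');a=get_image('wrist')
cv2.imwrite('pics/w4r.png',a)
pickle.dump(dict(c=c,o=o),open('w4.pkl','wb'))
print(o['time_s'],o['position'],np.round(o['tool_rot'],3).tolist())
x=cv2.resize(a[140:290,180:370],None,fx=4,fy=4,interpolation=cv2.INTER_CUBIC)
cv2.imwrite('pics/v4.png',x)
E
```

```text
11.75 [ 0.53176901 -0.23494906  0.08506697] [[0.951, 0.308, 0.0], [0.308, -0.951, -0.0], [0.0, 0.0, -1.0]]
```

View pics/v4.png

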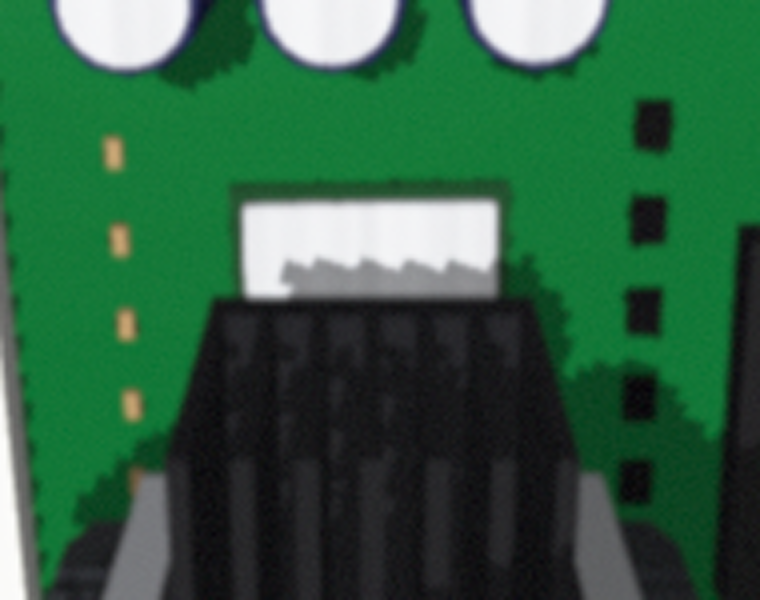

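The crop shows the lid's front corners at (240,204) and (500,198), and the sink's base front corners at (215,299) and (531,299). That puts them nearly in line, with a small yaw difference to work out.

```bash
python3 - <<'E'
from h import *
import pickle
D=pickle.load(open('w4.pkl','rb'));c=D['c'];o=D['o'];R=np.array(o['tool_rot']);p=np.array(o['position'])
f=lambda L:(np.array(L)+.5)/4-.5+[180,140]
T=lambda uv,z:((ray(c,f(uv),z)-p)@R*1e3).round(2)
print('lid',T([[240,204],[500,198],[245,298],[499,298]],.034).tolist())
print('sink',T([[215,299],[531,299]],p[2]-.0095).tolist(), T([[170,460],[578,460]],p[2]+.0305).tolist())
a=cv2.imread('pics/w4r.png').astype(int);hs=cv2.cvtColor(a.astype(np.uint8),cv2.COLOR_BGR2HSV)
# subpixel front/left/right lid edges from the red channel (green board -> white)
r=a[...,2].astype(float)
def cross(v,th=110):
    i=np.where((v[:-1]<th)&(v[1:]>=th))[0];i=i[0];return i+(th-v[i])/(v[i+1]-v[i])
cols=range(244,303,3);top=[[u,180+cross(r[180:200,u])] for u in cols]
rows=range(193,202);lft=[[230+cross(r[v,230:250]),v] for v in rows]
rgt=[[315-cross(r[v,315:295:-1]),v] for v in rows]
for n,q in(('front',top),('left',lft),('right',rgt)):
    t=(ray(c,np.array(q),.034)-p)@R*1e3
    k=np.polyfit(t[:,1],t[:,0],1) if n=='front' else np.polyfit(t[:,0],t[:,1],1)
    print(n,t.mean(0).round(2),'slope deg',np.degrees(np.arctan(k[0])).round(2))
E
```

```text
lid [[23.76, -19.83, 51.07], [24.63, 16.72, 51.07], [9.63, -19.53, 51.07], [9.62, 17.0, 51.07]]
sink [[25.23, -19.0, 9.5], [25.22, 16.75, 9.51]] [[25.45, -18.77, -30.5], [25.44, 16.68, -30.49]]
front [24.45 -1.33 51.07] slope deg 0.69
left [ 19.98 -19.91  51.07] slope deg 1.04
right [19.97 16.7  51.07] slope deg -1.07
```

drive_tool(offset=[[-0.02, -0.012, 0], [0, 0, 0.2], [0, 0, 0.3], [0, 0, 0.2], [0, 0, 0.1], [0, 0, 0.06], [0, 0, 0], [0, 0, 0], [0, 0, 0], [0, 0, 0]], turn=[[0, 0, -0.08], [0, 0, 0], [0, 0, 0], [0, 0, 0], [0, 0, 0], [0, 0, 0], [0, 0, 0], [0, 0, 0], [0, 0, 0], [0, 0, 0]], hand=[0, 0, 0, 0, 0, 0, 0, 0, 0, 0])

```text
time_s: 13.05
position: [0.5308, -0.2347, 0.0506]
tool_rot: [[0.949, 0.316, 0.0], [0.316, -0.949, -0.0], [0.0, 0.0, -1.0]]
ft_force: [0.2, -0.1, -2.0]
grip_width: 0.0353
gripper_force: 40.6
```

```bash
python3 - <<'E'
from h import *
o=observe();a=get_image('wrist');s=get_image('side')
print(o['time_s'],o['position'],np.round(o['tool_rot'],4).tolist(),np.abs(o['qvel']).max(),o['grip_width'])
f=proj(camera_info('side'),[[.53,-.235,.05]])[0];x,y=map(int,f)
cs=cv2.resize(s[y-40:y+40,x-40:x+40],(400,400),interpolation=cv2.INTER_CUBIC)
cw=cv2.resize(a[180:280,225:325],(400,400),interpolation=cv2.INTER_CUBIC)
cv2.imwrite('pics/v5.png',np.hstack([cs,cw]))
E
```

```text
13.05 [ 0.53084119 -0.23474305  0.05064581] [[0.9488, 0.3158, 0.0002], [0.3158, -0.9488, -0.0001], [0.0001, 0.0002, -1.0]] 0.144879225135317 0.035261290373595655
```

View pics/v5.png

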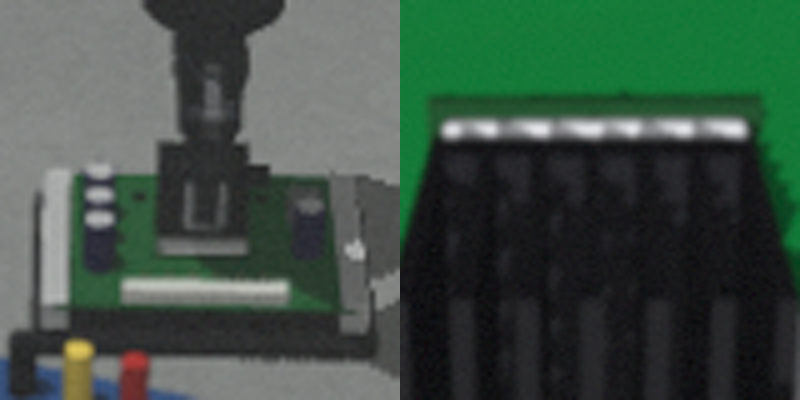

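The last view shows the lid strip centred under the sink's front edge (440–750 against 432–757) and parallel to it. The side view shows a clear gap above the lid. The arm is still, so I'm handing in.

```bash
python3 -c "
from rig import env
print(env.close_job())"
```

```text
the job is handed in; nothing more can be done
None
```

The small black heat sink is being held level and still about 7 mm above the processor, centred and aligned with its long side as far as the camera views show; the job was handed in at about 13 s, and no verdict came back.

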